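Take the sold basket off its display hook

TASK

The wooden basket hanging on the display hook has been sold. Lift its bail clear over the hook's upturned tip without wrenching it against the hook, bring the basket out, and set it down gently, upright and flat on the floor of the open cardboard carton. Once you have let go of it there, swing the empty hook arm round to the left, as seen from the robot, as far as it goes, and leave the crock, the milk bottle and the vase where they stand.

Things in the scene. Friction and masses are not known exactly. Their poses are not given: they have to be found in the camera images.
- basket: Loose slatted wooden basket with a rigid steel bail, 0.14 to 0.28 kg. Origin: centre of the underside, z up. Box part 120 (x) x 170 (y) x 70 mm high. Bail: round bar 8 mm thick in the y-z plane; uprights at y +-88 mm; level top bar, centre at z 155, from y +-18 to +-74: grasp it there from above, closing along x. Hangs by its middle kink, y axis across the hook arm, underside 79 mm above the table.
- bail_top (a point): Centre of the bar at the top of the kink in the middle of the bail (the kink is 36 mm wide along y and 10 mm high), 165 mm above the basket's underside. It rests on the hook here.
- stand: Fixed dark steel display stand: round foot 120 mm across, upright post 18 mm thick. Origin: centre of the foot's underside on the table. With the hook arm at 0 the arm points along the stand's -x, roughly towards the robot.
- pivot (a point): On the post's axis at the height of the arm's straight rod (265 mm above the table); the arm turns about the vertical through here. A collar 26 mm across reaches 14 mm above it.
- hook_arm (a joint): Swivel of the hook arm (rad): 0 at the start, grows clockwise seen from above (towards the stand's +y, the robot's left), stop at 1.5. Friction about 0.1 N m; it stays where it is left. The arm is a steel rod 10 mm thick, straight and level for 100 mm from the pivot, then dips 30 mm into the hook's saddle and turns up into the tip.
- hook_saddle (a point): On the arm, centre of the rod at the bottom of the hook's saddle, 136 mm out from the pivot and 235 mm above the table; the bail rests on the rod here.
- hook_tip (a point): On the arm, centre of the rod's rounded end at the upturned tip, 162 mm out from the pivot, 42 mm higher than the saddle (its top 5 mm more). The bail must rise about 50 mm (kink on the hook; 60 mm beside the kink) to pass over it, and then move outward, away from the post.
- carton: Fixed open cardboard carton, 260 x 260 mm outside, 50 mm high, walls 5 mm, floor 5 mm. Origin: centre of its underside; x and y along its sides, z up.
- crock: Loose white stoneware crock, open on top, 140 mm across, 130 mm high, a bystander. Origin: centre of its underside.
- milk_bottle: Loose clear glass bottle, 68 mm across, 145 mm high, a bystander. Origin: centre of its underside.
- vase: Loose white ceramic vase, 76 mm across, 150 mm high, a bystander. Origin: centre of its underside.
Not all that is in view belongs to the job. What is shaped like the basket but pink is not meant.

How it is judged:
By the outcome, as a careful person would: the job done as asked, in the order asked, and still so for the second after the job is handed in, with the robot touching nothing.
It also fails if it takes over 72 s, if anything falls off the work surface, if the arm or the gripper's body presses on something with over 40 N, if the wrist force passes 120 N, or if a joint passes its speed limit or range.

ROBOT

A 7-joint arm with a two-finger parallel gripper is mounted at the origin on the work surface. World frame = base frame: x ahead of the robot, y to its left, z up, the work surface at z = 0. Lengths are in mm, angles in rad, forces in N, time in s.
With the tool pointing down it reaches from about 425 to 925 mm from the base axis. Payload 6.8 kg.
Tool frame: the origin (TCP) lies midway between the tips of the shut fingers; the grasp point (between the pads) lies 19 mm behind it; z points along the fingers, y is the line along which they close (so a half turn about z gives the same grasp; the last joint's range is limited). The gripper opens to 88 mm and grips with 3 to 60 N. Pads are 20 mm wide; open, the fingers measure 115 mm over their backs; the gripper's body (75 mm by 178 mm) begins 61 mm behind the grasp point.
Start: joints at [1.073, 0.477, 0.022, 1.555, -0.011, 1.109, -0.083], TCP at [256.513, -624.379, 222.664] pointing down, gripper open.
Joint ranges: [-2.96, 2.96], [-0.34, 2.1], [-1.41, 1.46], [0.24, 2.44], [-1.37, 4.51], [0.17, 1.92], [-2.96, 2.96]. Speed limits (rad/s): [2.39, 2.39, 3.14, 3.14, 3.14, 3.14, 3.14].

INTERFACE

Orientations are given as a rotation vector (axis times angle).
In Python, from station import status, viewer, r gives the robot as it stands.
- The arm moves only by the shell command python3 -m creep 'ROWS' [FORCE]. ROWS is JSON, a list that holds one entry, the list of rows, each a list of 7 numbers: the shift along the tool's x, y, z in m, then the turn, a rotation vector about the tool's x, y, z in rad, then the opening, from -1 (shut) to 1 (fully open), so that 0 is half open. In form: [[[x, y, z, wx, wy, wz, fingers], ...]]. A call has 1 to 8 rows; each row is the pose to reach, as a shift and turn from the pose commanded when the call began, along the tool's axes at that moment; what a row does not reach only later rows make up. A row lasts 1/12 s, in which the tool goes at most 41.7 mm and 7.16 degrees, less where a joint would pass 70% of its speed; a pose out of reach is approached as far as the arm can. A call with a gripper value outside its range is refused whole. The fingers move at their own pace and stop on an object; FORCE is the grip in N (left out, the last holds). Time passes only in rows, so rows that repeat a pose let the fingers close. It gives the time, the measured TCP pose, the force, the opening and the grip force at its end, in the units of the state.
- status.sense(): the state, without advancing time (a new reading comes with each control period).
- viewer.capture(name): name is "side" or "top" or "wrist"; returns a dict with "pixels" (420x560x3 uint8, red, green, blue), "K" (3x3 intrinsics, pixels), "R" (3x3) and "t" (3): a world point X has camera coordinates R X + t. Camera axes: x right, y down, z forward; pixel columns grow to the right and rows downward; lengths in mm; the calibration is good to about 2 mm. A picture is of the moment at which its call begins. There is no depth.
- r.sign_off(): hands the job in; it is judged then, once.
Trained networks look in a picture, given as the dict that the camera call returned (one of the last four; its "shot" number tells which), for a name from the list of things; names that differ only in an ending like _2 or _b are one class to them, and where a whole thing is asked for, a point or a joint stands for the part that bears it (a point fixed in the world has none). Each returns a list of dicts, best first, with "conf" (0 to 1); they miss things now and then, are a little off and sometimes report something else, mostly with a low value. They report only what shows in the picture. A call takes as long as a camera call. They do not tell look-alikes from the thing itself.
- viewer.search_frame(picture, label): "position" ([x, y, z] in mm, in world coordinates, good to about 4 mm: the middle of the surface that is visible of it).
- viewer.tip_of(picture, label): "position" ([x, y, z] in mm, in world coordinates, good to about 4 mm: a listed point, or the origin of a listed thing).
The state is a dict: "clock": time; "joint_positions": joint angles; "dq": joint speeds; "effort": joint torques, N m; "tool_pos": TCP position; "tcp_rot": TCP orientation; "ft_force": force on the tool from outside, world axes, zero at the start; "torque": the same for the moment, N m; "width": finger opening in mm; "grip_force": force on a finger pad.
Only numpy, scipy, OpenCV 4.12 (cv2) and the standard library are available. Lean on these libraries where they do the work, as an engineer would, in place of code of your own. Each camera call takes 0.05 s, during which the arm holds its last target. There are 200 camera calls.

## Working session

There is one attempt and no reset: what is moved stays moved. The work goes in short steps, Python scripts to look and compute and a shell command to move; the robot and the scene stay as the last step left them, time stands still between calls to the robot, and variables do not carry over. Pictures are saved under pics/ and viewed, at most 10 in all, crops included, and the job is handed in when it is done.

```bash
mkdir -p pics; ls
python3 - <<'E'
from station import status, viewer, r
import cv2,numpy as np
s=status.sense(); print({k:np.round(v,3).tolist() for k,v in s.items()})
for c in ["side","top"]:
    p=viewer.capture(c); cv2.imwrite(f"pics/{c}0.png",p["pixels"][:,:,::-1])
    P=lambda X:(lambda q:(q[:2]/q[2]).round().tolist())(p["K"]@(p["R"]@np.array(X)+p["t"]))
    print(c,(-p["R"].T@p["t"]).round())
    for l in ["basket","bail_top","stand","pivot","hook_saddle","hook_tip","carton","crock","milk_bottle","vase"]:
        for d in viewer.tip_of(p,l)[:3]: print(l,np.round(d["position"]).tolist(),round(d["conf"],2),P(d["position"]))
E
```

```text
pics
{'clock': 0.0, 'joint_positions': [1.073, 0.478, 0.022, 1.556, -0.012, 1.109, -0.083], 'dq': [0.0, -0.0, -0.0, 0.001, -0.001, -0.002, -0.002], 'effort': [0.001, -58.284, 1.535, -27.26, -0.054, 0.017, 0.0], 'tool_pos': [256.235, -623.868, 221.715], 'tcp_rot': [-3.081, -0.608, 0.001], 'ft_force': [0.939, -0.148, -0.286], 'torque': [0.013, 0.052, -0.025], 'grip_force': 0.0, 'width': 88.022}
side [-130.  751.  877.]
basket [210.0, -410.0, 2.0] 0.84 [418.0, 221.0]
basket [484.0, -86.0, 81.0] 0.69 [299.0, 216.0]
basket [749.0, 172.0, 0.0] 0.66 [185.0, 242.0]
bail_top [213.0, -408.0, 165.0] 0.91 [427.0, 181.0]
bail_top [199.0, 334.0, 162.0] 0.86 [286.0, 333.0]
bail_top [483.0, -87.0, 244.0] 0.71 [301.0, 173.0]
stand [618.0, -92.0, -1.0] 0.86 [269.0, 219.0]
pivot [619.0, -89.0, 267.0] 0.85 [266.0, 152.0]
hook_saddle [486.0, -85.0, 235.0] 0.73 [299.0, 175.0]
hook_tip [484.0, -89.0, 83.0] 0.73 [299.0, 215.0]
hook_tip [452.0, -388.0, -0.0] 0.73 [354.0, 199.0]
hook_tip [458.0, -89.0, 279.0] 0.53 [308.0, 165.0]
carton [495.0, 394.0, -1.0] 0.55 [182.0, 327.0]
crock [453.0, -385.0, 1.0] 0.71 [
[... 218 characters left out ...]
312.0, 214.0]
basket [197.0, 328.0, 1.0] 0.82 [185.0, 304.0]
basket [211.0, -409.0, 3.0] 0.56 [407.0, 301.0]
bail_top [208.0, -408.0, 166.0] 0.93 [421.0, 302.0]
bail_top [201.0, 329.0, 166.0] 0.61 [173.0, 303.0]
bail_top [484.0, -87.0, 244.0] 0.6 [314.0, 205.0]
stand [624.0, -86.0, -1.0] 0.84 [309.0, 180.0]
pivot [623.0, -85.0, 261.0] 0.78 [313.0, 158.0]
hook_saddle [482.0, -89.0, 238.0] 0.6 [315.0, 206.0]
hook_saddle [750.0, -213.0, -3.0] 0.38 [345.0, 147.0]
hook_tip [460.0, -84.0, 278.0] 0.75 [314.0, 211.0]
carton [493.0, 391.0, 0.0] 0.73 [171.0, 217.0]
carton [623.0, -86.0, 1.0] 0.26 [309.0, 181.0]
crock [450.0, -382.0, -3.0] 0.8 [396.0, 230.0]
vase [748.0, -217.0, 1.0] 0.8 [346.0, 147.0]
```

View pics/side0.png

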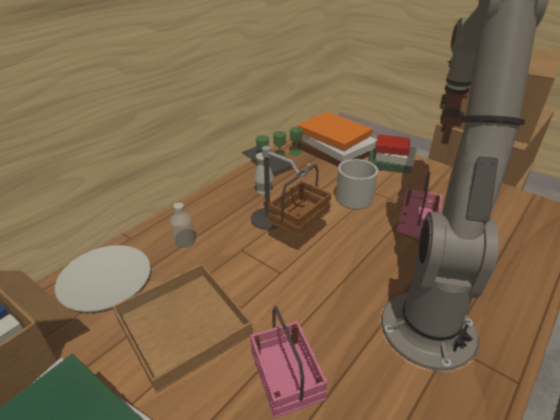

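View pics/top0.png

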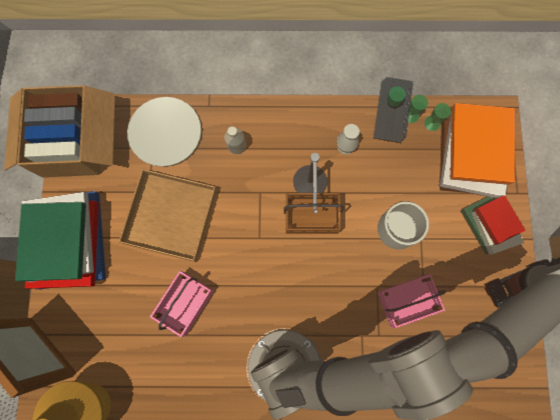

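Two views show three basket-shaped things. In the side view they are pink at (288,365), pink at (420,212) and brown, hanging on the hook, at (300,210). The brown one fits: it is wooden, it hangs on the hook, and its underside is about 80 mm up. I'll confirm it in a crop.

```bash
cat > h.py <<'E'
from station import status, viewer, r
import cv2,numpy as np
from scipy.spatial.transform import Rotation as Ro
def ray(p,uv,z):
    c=-p["R"].T@p["t"]; d=p["R"].T@np.linalg.solve(p["K"],[*uv,1]); return c+d*(z-c[2])/d[2]
def proj(p,X):
    q=p["K"]@(p["R"]@np.array(X,float)+p["t"]); return q[:2]/q[2]
def togo(X,yaw):  # yaw: world angle of tool y; prints tool-frame shift (m) and wz
    s=status.sense(); T=Ro.from_rotvec(s["tcp_rot"]); M=T.as_matrix()
    d=M.T@(np.array(X)-s["tool_pos"])/1000
    a=np.arctan2(M[1,1],M[0,1]); w=(np.deg2rad(yaw)-a+np.pi/2)%np.pi-np.pi/2
    print("shift",d.round(4),"wz",round(-w,3),"tooly yaw",np.rad2deg(a).round(1),"tilt",M[:,2].round(3),"at",np.round(s["tool_pos"],1),"t",round(s["clock"],2))
E
python3 - <<'E'
from h import *
t=viewer.capture("top"); s=viewer.capture("side")
a=cv2.resize(t["pixels"][150:250,265:365],(400,400),interpolation=3)
b=cv2.resize(s["pixels"][140:240,245:345],(400,400),interpolation=3)
cv2.imwrite("pics/crop.png",np.hstack([a,b])[:,:,::-1])
c=[ray(t,uv,50) for uv in [(138,170),(217,187),(197,258),(121,240)]]
print(np.round(c),np.mean(c,0).round())
for i in range(4):
    d=c[(i+1)%4]-c[i]; print(np.linalg.norm(d).round(),np.rad2deg(np.arctan2(d[1],d[0])).round(1))
togo([484,-51,340],0)
E
```

```text
[[644. 500.  50.]
 [586. 229.  50.]
 [346. 286.  50.]
 [404. 540.  50.]] [495. 389.  50.]
278.0 -102.2
247.0 166.6
260.0 77.0
244.0 -9.4
shift [ 0.4283 -0.4439 -0.1173] wz -1.181 tooly yaw -67.7 tilt [-0. -0. -1.] at [ 256.5 -624.4  222.7] t 1.2
```

View pics/crop.png

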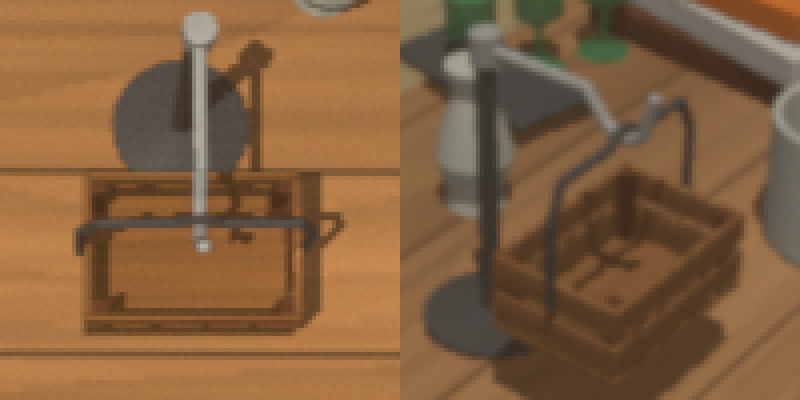

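The crop confirms it: the wooden basket hangs with its kink on the hook (side crop about (630,130)), and its bail lies along world y. I'll lift first, then move over it.

```bash
python3 -m creep '[[[0,0,-0.04,0,0,0,1],[0,0,-0.08,0,0,0,1],[0,0,-0.117,0,0,0,1],[0.03,-0.031,-0.117,0,0,-0.1,1],[0.06,-0.062,-0.117,0,0,-0.2,1],[0.09,-0.093,-0.117,0,0,-0.3,1],[0.12,-0.124,-0.117,0,0,-0.4,1],[0.15,-0.155,-0.117,0,0,-0.5,1]]]' 50
python3 -c "
from h import *
togo([484,-51,340],0)"
```

```text
clock: 1.87
tool_pos: [334.0, -428.9, 339.9]
tcp_rot: [2.832, 1.358, -0.0]
ft_force: [1.9, -0.1, 0.1]
width: 87.7
grip_force: 0.0
shift [ 3.886e-01 -1.195e-01 -3.000e-04] wz -0.676 tooly yaw -38.7 tilt [ 0.    -0.001 -1.   ] at [ 334.  -428.9  339.9] t 1.87
```

```bash
python3 -m creep '[[[0.036,-0.011,0,0,0,-0.085,1],[0.072,-0.022,0,0,0,-0.17,1],[0.108,-0.033,0,0,0,-0.255,1],[0.144,-0.044,0,0,0,-0.34,1],[0.18,-0.055,0,0,0,-0.425,1],[0.216,-0.066,0,0,0,-0.51,1],[0.252,-0.078,0,0,0,-0.595,1],[0.288,-0.089,0,0,0,-0.676,1]]]'
python3 - <<'E'
from h import *
p=viewer.capture("wrist"); cv2.imwrite("pics/w1.png",p["pixels"][:,:,::-1])
togo([484,-51,340],0)
print((-p["R"].T@p["t"]).round())
for l in ["bail_top","basket","hook_saddle","hook_tip","pivot"]:
    for d in viewer.tip_of(p,l)[:2]: print(l,np.round(d["position"],1).tolist(),round(d["conf"],2),proj(p,d["position"]).round())
for X in [(484,-51,234),(484,-105,234),(484,-13,234)]: print(X,proj(p,X).round())
E
```

```text
clock: 2.53
tool_pos: [446.0, -149.2, 340.0]
tcp_rot: [2.222, 2.22, 0.0]
ft_force: [0.5, 0.2, 0.3]
width: 87.6
grip_force: 0.0
shift [0.0897 0.0363 0.0007] wz 0.014 tooly yaw 0.8 tilt [ 0.003  0.003 -1.   ] at [ 448.9 -141.2  340.4] t 2.58
[445. -64. 502.]
bail_top [483.5, -88.5, 244.8] 0.91 [323. 145.]
bail_top [616.0, -87.5, 0.1] 0.71 [384. 130.]
basket [212.6, -405.4, 0.7] 0.74 [156. 301.]
basket [486.1, -87.0, 78.7] 0.64 [307. 132.]
hook_saddle [482.1, -90.4, 236.0] 0.78 [320. 146.]
hook_tip [456.6, -85.0, 279.8] 0.62 [293. 145.]
pivot [618.3, -89.6, 266.3] 0.67 [503. 149.]
pivot [752.4, -216.4, 2.5] 0.32 [455. 207.]
(484, -51, 234) [324.  98.]
(484, -105, 234) [321. 163.]
(484, -13, 234) [326.  46.]
```

View pics/w1.png

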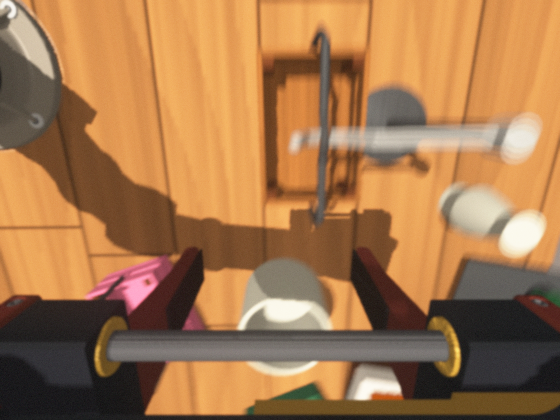

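The wrist view shows the bail running vertically at about column 323 (rows 35–220), with the hook arm crossing it at (323,140). This agrees with the predicted projection. Next I'll move above the left half of the bar.

```bash
python3 -m creep '[[[0.035,0.013,0,0,0,0.01,1],[0.07,0.026,0,0,0,0.01,1],[0.094,0.036,0,0,0,0.01,1],[0.094,0.036,0,0,0,0.01,1],[0.094,0.036,0,0,0,0.01,1],[0.094,0.036,0,0,0,0.01,1]]]'
python3 - <<'E'
from h import *
p=viewer.capture("wrist"); q=viewer.capture("top")
for l in ["bail_top","hook_saddle","hook_tip","pivot"]:
  for c in (p,q):
    for d in viewer.tip_of(c,l)[:1]: print(l,np.round(d["position"],1).tolist(),round(d["conf"],2),proj(c,d["position"]).round())
togo([484,-51,340],0)
# dark bar column per row near prediction
g=cv2.cvtColor(p["pixels"],cv2.COLOR_RGB2GRAY).astype(float)
for y in (-20,-30,-40,-50,-60,-110,-130,-150):
    u,v=proj(p,(484,y,234)); 
    if 0<=v<420:
        row=g[int(v),int(u)-25:int(u)+25]; print(y,(u.round(1),v.round()),row[::2].astype(int))
cv2.imwrite("pics/w2.png",p["pixels"][:,:,::-1])
E
```

```text
clock: 3.33
tool_pos: [481.9, -59.4, 339.4]
tcp_rot: [-2.242, -2.201, 0.002]
ft_force: [-0.2, -1.4, -0.7]
width: 87.6
grip_force: 0.0
bail_top [481.1, -90.7, 242.9] 0.79 [278. 246.]
bail_top [201.0, 329.4, 166.3] 0.77 [173. 303.]
hook_saddle [480.3, -91.0, 237.2] 0.68 [277. 244.]
hook_saddle [748.4, -216.1, 1.6] 0.45 [346. 147.]
hook_tip [458.6, -88.4, 277.3] 0.67 [250. 261.]
hook_tip [451.6, -387.3, 0.1] 0.59 [397. 229.]
pivot [620.9, -89.2, 266.3] 0.95 [442. 253.]
shift [ 0.0065  0.0017 -0.0003] wz -0.015 tooly yaw -0.9 tilt [ 0. -0. -1.] at [482.2 -57.4 339.7] t 3.83
-20 (np.float64(279.7), np.float64(169.0)) [141 139 140 145 145 146 145 144 146 148 125  99  99  89  90 132 138 135
 137 148 154 153 150 118  76]
-30 (np.float64(279.9), np.float64(180.0)) [144 140 142 143 150 148 148 149 149 147 130  96  98  91  87 125 137 138
 134 136 149 150 151 141  92]
-40 (np.float64(280.0), np.float64(191.0)) [146 140 145 145 149 148 148 150 148 143 111  97  98  88  93 132 136 139
 137 142 152 152 150 119  75]
-50 (np.float64(280.2), np.float64(201.0)) [144 139 137 143 147 152 149 148 150 147 127  96  92  84  89 134 136 139
 139 143 151 151 147 141  85]
-60 (np.float64(280.3), np.float64(212.0)) [148 143 142 142 148 152 148 154 153 151 125  94  93  87  89 126 135 130
 127 126 133 141 139 110  77]
-110 (np.float64(281.1), np.float64(260.0)) [102 129 120  89  86  84  84  83  81  68  66  51  54  46  48  66  67  66
  71  66  68  66  69  71  67]
-130 (np.float64(281.4), np.float64(279.0)) [ 88  88  92  91  96  96  98  96  96  96  90  59  52  49  58  95 100  99
 100  94  97  94  92  96  92]
-150 (np.float64(281.6), np.float64(296.0)) [146 154 157 169 182 187 188 194 193 191 183 116  50  47  79 165 192 196
 194 193 192 188 188 186 186]
```

View pics/w2.png

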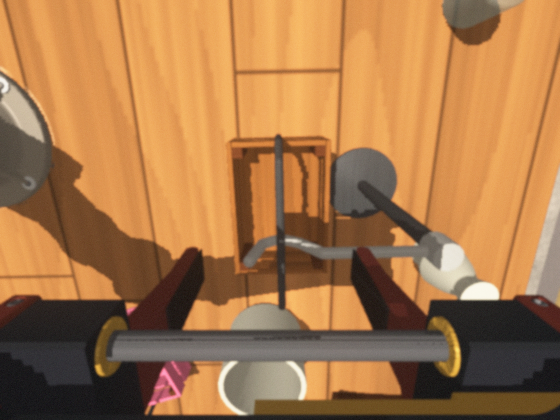

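The settled view puts the bar at column 280 (rows 136–305), as predicted for x≈484 and yaw 0. The hook arm crosses it at row 242, so y≈-89. I'll grasp at y=-46, descending straight down.

```bash
python3 -m creep '[[[0.011,0.002,0.02,0,0,-0.015,1],[0.011,0.002,0.04,0,0,-0.015,1],[0.011,0.002,0.06,0,0,-0.015,1],[0.011,0.002,0.06,0,0,-0.015,1],[0.011,0.002,0.06,0,0,-0.015,1]]]'
python3 - <<'E'
from h import *
togo([484,-46,215],0)
p=viewer.capture("wrist")
g=cv2.cvtColor(p["pixels"],cv2.COLOR_RGB2GRAY).astype(float)
for y in (-20,-30,-40,-50,-60):
    u,v=proj(p,(484,y,234)); 
    if 0<=v<420:
        row=g[int(v),int(u)-25:int(u)+25]; print(y,(u.round(1),v.round()),row[::2].astype(int))
E
```

```text
clock: 4.25
tool_pos: [483.9, -46.3, 279.3]
tcp_rot: [-2.22, -2.22, 0.002]
ft_force: [-0.1, 0.5, 0.1]
width: 88.0
grip_force: 0.0
shift [0.0003 0.0002 0.0643] wz 0.0 tooly yaw 0.0 tilt [-0.002  0.    -1.   ] at [483.9 -46.3 279.3] t 4.25
-20 (np.float64(278.5), np.float64(202.0)) [142 145 152 153 154 147 147 151 151 138  98  98 102  91  81 104 139 140
 139 137 135 151 154 156 149]
-30 (np.float64(278.5), np.float64(215.0)) [143 145 146 150 151 152 150 152 148 141 106  99 101  91  80 106 139 137
 139 136 141 151 158 154 153]
-40 (np.float64(278.5), np.float64(228.0)) [139 142 146 152 155 150 119  78  73  71  85  97 100  90  73  65  68  71
  69  69  71  73  75  85  90]
-50 (np.float64(278.4), np.float64(241.0)) [146 144 149 155 157 150 144  97  78  75  82  96  98  90  76  66  72  71
  68  66  69  72  99 117  80]
-60 (np.float64(278.4), np.float64(253.0)) [149 146 147 150 159 153 133  85  77  71  60  53  50  52  49  59  74  70
  72  71  71  70  74  74  71]
```

```bash
python3 -m creep '[[[0,0,0.02,0,0,0,0.3],[0,0,0.04,0,0,0,-0.2],[0,0,0.055,0,0,0,-0.4],[0,0,0.064,0,0,0,-0.5],[0,0,0.064,0,0,0,-0.6],[0,0,0.064,0,0,0,-0.65],[0,0,0.064,0,0,0,-0.65],[0,0,0.064,0,0,0,-0.65]]]' 10
python3 -m creep '[[[0,0,0,0,0,0,-0.7],[0,0,0,0,0,0,-0.75],[0,0,0,0,0,0,-0.8],[0,0,0,0,0,0,-0.85],[0,0,0,0,0,0,-1],[0,0,0,0,0,0,-1],[0,0,0,0,0,0,-1]]]' 10
python3 -c "
from h import *
togo([484,-46,215],0)"
```

```text
clock: 4.97
tool_pos: [485.3, -46.2, 216.9]
tcp_rot: [2.22, 2.22, 0.002]
ft_force: [1.0, -0.1, 0.5]
width: 38.0
grip_force: 0.0
clock: 5.55
tool_pos: [484.3, -46.3, 215.6]
tcp_rot: [-2.221, -2.221, 0.0]
ft_force: [-0.6, -0.3, 0.1]
width: 7.7
grip_force: 10.0
shift [ 0.0003 -0.0003  0.0006] wz -0.0 tooly yaw -0.0 tilt [-0. -0. -1.] at [484.3 -46.3 215.6] t 5.55
```

```bash
python3 -m creep '[[[0,0,0,0,0,0,-1],[0,0,0,0,0,0,-1],[0,0,0,0,0,0,-1],[0,0,-0.003,0,0,0,-1],[0,0,-0.006,0,0,0,-1],[0,0,-0.01,0,0,0,-1],[0,0,-0.01,0,0,0,-1],[0,0,-0.01,0,0,0,-1]]]' 50
python3 -m creep '[[[0,0,-0.005,0,0,0,-1],[0,0,-0.013,0,0,0,-1],[0,0,-0.022,0,0,0,-1],[0,0,-0.031,0,0,0,-1],[0,0,-0.040,0,0,0,-1],[0,0,-0.050,0,0,0,-1],[0,0,-0.060,0,0,0,-1],[0,0,-0.065,0,0,0,-1]]]'
python3 -m creep '[[[0,0,0,0,0,0,-1],[0,0,0,0,0,0,-1],[0,0,0,0,0,0,-1]]]'
python3 - <<'E'
from h import *
togo([484,-46,215],0)
s=viewer.capture("side")
b=cv2.resize(s["pixels"][100:260,220:380],(640,600),interpolation=3)
cv2.imwrite("pics/lift.png",b[:,:,::-1])
for l in ["bail_top","basket"]:
    for d in viewer.tip_of(s,l)[:3]: print(l,np.round(d["position"],1).tolist(),round(d["conf"],2))
E
```

```text
clock: 6.22
tool_pos: [484.7, -46.3, 226.0]
tcp_rot: [2.221, 2.221, 0.001]
ft_force: [-0.6, 0.2, -2.3]
width: 6.6
grip_force: 50.0
clock: 6.88
tool_pos: [485.1, -46.2, 292.6]
tcp_rot: [2.22, 2.22, 0.002]
ft_force: [0.2, -0.1, -2.1]
width: 6.7
grip_force: 50.0
clock: 7.13
tool_pos: [484.1, -46.3, 290.2]
tcp_rot: [-2.221, -2.221, 0.001]
ft_force: [0.0, -0.2, -2.5]
width: 6.5
grip_force: 50.0
shift [ 0.0003 -0.0001  0.0752] wz -0.0 tooly yaw -0.0 tilt [-0.001  0.    -1.   ] at [484.1 -46.3 290.2] t 7.13
bail_top [486.3, -85.8, 319.5] 0.92
bail_top [197.3, 331.9, 163.2] 0.89
bail_top [211.6, -409.7, 166.7] 0.83
basket [489.5, -86.1, 153.3] 0.97
basket [200.6, 331.0, -2.6] 0.91
```

View pics/lift.png

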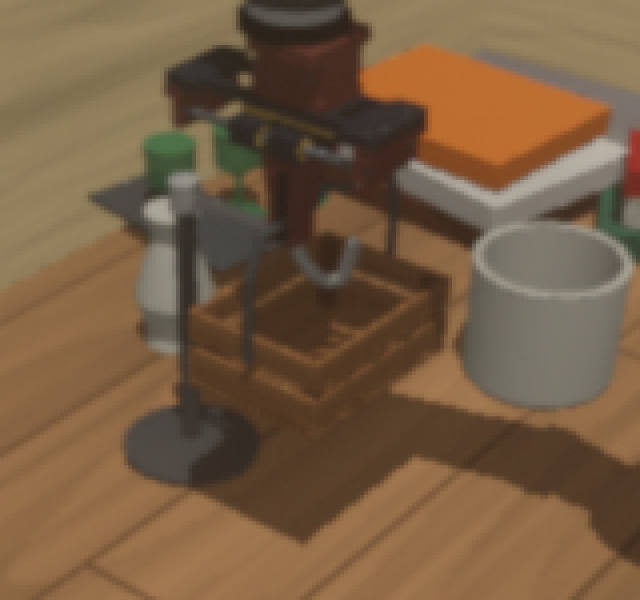

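The lifted basket is level (box centred at (315,330) in the crop), and the hook's U is at (325,265) inside the bail with clearance. I'll move outward, lower, then go left.

```bash
python3 -m creep '[[[0,0,0.004,0,0,0,-1],[0,-0.005,0.004,0,0,0,-1],[0,-0.013,0.004,0,0,0,-1],[0,-0.021,0.004,0,0,0,-1],[0,-0.029,0.004,0,0,0,-1],[0,-0.037,0.004,0,0,0,-1],[0,-0.045,0.004,0,0,0,-1],[0,-0.050,0.004,0,0,0,-1]]]'
python3 -m creep '[[[0,-0.002,0,0,0,0,-1],[0,-0.002,0,0,0,0,-1],[0,-0.002,0,0,0,0,-1]]]'
python3 - <<'E'
from h import *
togo([432,-46,246],0)
s=viewer.capture("side")
for l in ["bail_top","basket","hook_tip"]:
    for d in viewer.tip_of(s,l)[:3]: print(l,np.round(d["position"],1).tolist(),round(d["conf"],2))
E
```

```text
clock: 7.95
tool_pos: [433.2, -46.3, 286.8]
tcp_rot: [2.221, 2.221, -0.001]
ft_force: [-0.2, 0.2, -1.8]
width: 6.5
grip_force: 50.0
clock: 8.2
tool_pos: [432.6, -46.3, 286.8]
tcp_rot: [2.221, 2.221, 0.001]
ft_force: [0.3, -0.8, -2.2]
width: 7.2
grip_force: 50.0
shift [ 0.0003 -0.0007  0.0408] wz -0.0 tooly yaw -0.0 tilt [ 0.001 -0.    -1.   ] at [432.6 -46.3 286.8] t 8.2
bail_top [211.9, -416.3, 164.0] 0.89
bail_top [199.4, 331.6, 162.5] 0.86
bail_top [430.4, -86.9, 313.7] 0.71
basket [200.1, 329.5, -3.2] 0.93
basket [435.7, -85.7, 149.6] 0.68
basket [209.9, -408.3, -0.3] 0.64
```

```bash
python3 -m creep '[[[0,0,0.012,0,0,0,-1],[0,0,0.026,0,0,0,-1],[0,0,0.04,0,0,0,-1],[0.01,0,0.04,0,0,0,-1],[0.03,0,0.04,0,0,0,-1],[0.055,0,0.04,0,0,0,-1],[0.08,0,0.04,0,0,0,-1],[0.105,0,0.04,0,0,0,-1]]]'
python3 -m creep '[[[0.025,0,0,0,0,0,-1],[0.05,0,0,0,0,0,-1],[0.075,0,0,0,0,0,-1],[0.1,0,0,0,0,0,-1],[0.125,0,0,0,0,0,-1],[0.15,0,0,0,0,0,-1],[0.165,0,0,0,0,0,-1],[0.17,0,0,0,0,0,-1]]]'
python3 - <<'E'
from h import *
p=viewer.capture("top"); q=viewer.capture("side")
for c in (p,q):
    for l in ["carton","basket","bail_top"]:
        for d in viewer.tip_of(c,l)[:3]: print(l,np.round(d["position"],1).tolist(),round(d["conf"],2))
h=cv2.cvtColor(p["pixels"],cv2.COLOR_RGB2GRAY)
togo([503,431,200],-12.5)
E
```

```text
clock: 9.07
tool_pos: [432.7, 60.7, 247.5]
tcp_rot: [2.221, 2.221, 0.001]
ft_force: [-0.6, -0.0, -1.8]
width: 6.6
grip_force: 50.0
clock: 9.73
tool_pos: [431.9, 232.8, 247.7]
tcp_rot: [-2.216, -2.225, -0.004]
ft_force: [-0.1, 0.3, -2.1]
width: 6.5
grip_force: 50.0
carton [493.6, 395.0, 0.3] 0.69
basket [437.5, 196.1, 111.9] 0.94
basket [196.5, 327.7, 3.3] 0.6
basket [210.4, -409.4, -0.2] 0.58
bail_top [208.0, -408.6, 166.4] 0.88
bail_top [204.2, 331.0, 167.3] 0.83
bail_top [429.7, 188.1, 274.5] 0.73
carton [494.8, 394.4, -2.6] 0.76
basket [200.2, 328.5, -3.3] 0.87
basket [204.8, -411.8, 1.6] 0.84
basket [434.5, 193.3, 113.9] 0.59
bail_top [429.2, 189.8, 276.9] 0.81
bail_top [212.6, -415.3, 165.4] 0.75
bail_top [196.2, 331.8, 162.4] 0.72
shift [0.2035 0.0699 0.0466] wz 0.216 tooly yaw -0.1 tilt [ 0.    -0.001 -1.   ] at [432.7 227.6 246.7] t 10.13
```

```bash
python3 -m creep '[[[0.02,0.007,0,0,0,0.03,-1],[0.05,0.017,0,0,0,0.06,-1],[0.08,0.027,0,0,0,0.09,-1],[0.11,0.037,0,0,0,0.12,-1],[0.14,0.048,0,0,0,0.15,-1],[0.17,0.058,0,0,0,0.18,-1],[0.195,0.067,0,0,0,0.21,-1],[0.205,0.07,0,0,0,0.216,-1]]]'
python3 -m creep '[[[0,0,0.005,0,0,0,-1],[0,0,0.015,0,0,0,-1],[0,0,0.03,0,0,0,-1],[0,0,0.045,0,0,0,-1],[0,0,0.045,0,0,0,-1],[0,0,0.045,0,0,0,-1]]]'
python3 - <<'E'
from h import *
p=viewer.capture("top"); q=viewer.capture("side")
for c in (p,q):
    for l in ["carton","basket","bail_top"]:
        for d in viewer.tip_of(c,l)[:3]: print(l,np.round(d["position"],1).tolist(),round(d["conf"],2))
a=cv2.resize(p["pixels"][150:270,100:220],(400,400),interpolation=3)
b=cv2.resize(q["pixels"][200:400,100:260],(400,500),interpolation=3)[:400]
cv2.imwrite("pics/place.png",np.hstack([a,b])[:,:,::-1])
togo([503,433,142],-12.5)
E
```

```text
clock: 10.8
tool_pos: [502.8, 436.7, 246.2]
tcp_rot: [-2.447, -1.968, -0.001]
ft_force: [-0.4, 0.3, -2.2]
width: 6.4
grip_force: 50.0
clock: 11.3
tool_pos: [502.4, 431.0, 200.5]
tcp_rot: [2.448, 1.966, -0.005]
ft_force: [-0.0, -0.5, -2.2]
width: 6.8
grip_force: 50.0
carton [452.1, -385.6, -3.3] 0.52
basket [497.3, 392.2, 64.7] 0.76
basket [195.4, 324.8, 1.0] 0.65
basket [209.0, -408.1, 1.1] 0.56
bail_top [199.8, 327.7, 169.6] 0.9
bail_top [205.2, -407.9, 167.3] 0.76
bail_top [490.8, 391.6, 227.3] 0.65
carton [497.6, 393.1, -1.9] 0.64
basket [620.0, -87.2, 265.4] 0.63
basket [198.7, 328.6, -1.6] 0.6
basket [208.4, -409.7, 1.7] 0.58
bail_top [490.8, 389.2, 228.7] 0.69
bail_top [196.1, 330.5, 162.1] 0.61
shift [-0.0008  0.0005  0.0602] wz 0.002 tooly yaw -12.4 tilt [ 0.001  0.    -1.   ] at [502.6 433.9 202.2] t 11.7
```

View pics/place.png

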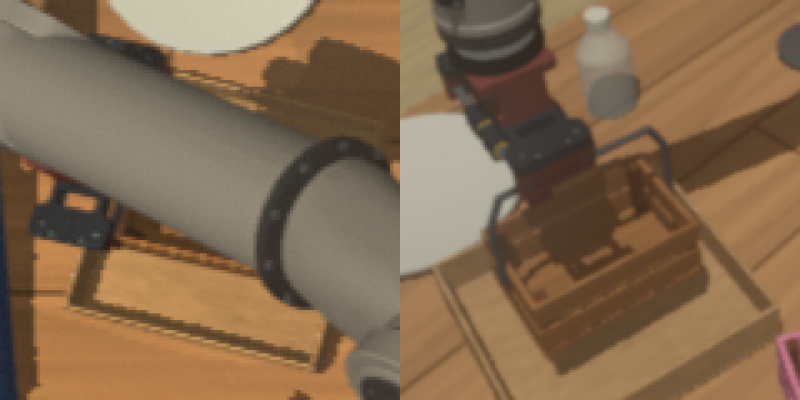

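The basket is centred and aligned above the carton (side crop: box around (600,270) inside the carton walls). I'll descend slowly.

```bash
python3 -m creep '[[[0,0,0.01,0,0,0,-1],[0,0,0.022,0,0,0,-1],[0,0,0.034,0,0,0,-1],[0,0,0.042,0,0,0,-1],[0,0,0.048,0,0,0,-1],[0,0,0.051,0,0,0,-1],[0,0,0.051,0,0,0,-1],[0,0,0.051,0,0,0,-1]]]'
python3 -m creep '[[[0,0,0.001,0,0,0,-1],[0,0,0.002,0,0,0,-1],[0,0,0.003,0,0,0,-1],[0,0,0.004,0,0,0,-1],[0,0,0.005,0,0,0,-1],[0,0,0.005,0,0,0,-1],[0,0,0.005,0,0,0,-1]]]' 15
```

```text
clock: 12.37
tool_pos: [502.5, 434.0, 150.7]
tcp_rot: [-2.448, -1.969, -0.0]
ft_force: [0.7, 0.4, -1.8]
width: 6.5
grip_force: 50.0
clock: 12.95
tool_pos: [502.5, 433.7, 145.7]
tcp_rot: [2.448, 1.969, 0.0]
ft_force: [-0.4, -0.3, -1.3]
width: 7.6
grip_force: 15.0
```

```bash
python3 -m creep '[[[0,0,0.001,0,0,0,-1],[0,0,0.001,0,0,0,-1],[0,0,0.002,0,0,0,-1],[0,0,0.002,0,0,0,-1],[0,0,0.002,0,0,0,-1]]]' 15
python3 -m creep '[[[0,0,0.001,0,0,0,-1],[0,0,0.001,0,0,0,-1],[0,0,0.0015,0,0,0,-1],[0,0,0.0015,0,0,0,-1],[0,0,0.0015,0,0,0,-1]]]' 10
```

```text
clock: 13.37
tool_pos: [502.7, 434.2, 144.1]
tcp_rot: [-2.448, -1.969, -0.002]
ft_force: [0.6, 2.9, 1.1]
width: 7.5
grip_force: 15.0
clock: 13.78
tool_pos: [502.9, 435.1, 143.2]
tcp_rot: [-2.447, -1.969, -0.005]
ft_force: [1.4, 5.2, 5.4]
width: 7.6
grip_force: 10.0
```

```bash
python3 -m creep '[[[0,0,0,0,0,0,-1],[0,0,0,0,0,0,-1],[0,0,0,0,0,0,-1],[0,0,0,0,0,0,-1]]]' 3
python3 -m creep '[[[0,0,0,0,0,0,-0.8],[0,0,0,0,0,0,-0.75],[0,0,0,0,0,0,-0.7],[0,0,0,0,0,0,-0.6],[0,0,0,0,0,0,-0.5],[0,0,0,0,0,0,-0.3],[0,0,0,0,0,0,-0.2],[0,0,0,0,0,0,-0.2]]]'
python3 - <<'E'
from h import *
q=viewer.capture("side")
for l in ["basket","bail_top"]:
    for d in viewer.tip_of(q,l)[:3]: print(l,np.round(d["position"],1).tolist(),round(d["conf"],2))
togo([503,433,260],-12.5)
E
```

```text
clock: 14.12
tool_pos: [502.2, 433.5, 142.0]
tcp_rot: [2.448, 1.969, -0.001]
ft_force: [0.7, 2.7, 4.1]
width: 8.1
grip_force: 3.0
clock: 14.78
tool_pos: [502.5, 433.7, 142.1]
tcp_rot: [2.448, 1.969, -0.0]
ft_force: [0.3, -0.3, -0.9]
width: 34.5
grip_force: 0.0
basket [496.1, 395.0, 7.1] 0.88
basket [202.9, 329.9, -1.9] 0.6
basket [207.9, -411.5, -1.2] 0.58
bail_top [198.3, 331.1, 163.1] 0.95
bail_top [491.8, 393.5, 171.2] 0.62
shift [-0.0006  0.0007 -0.1178] wz 0.002 tooly yaw -12.4 tilt [ 0. -0. -1.] at [502.5 433.7 142.2] t 14.93
```

Released, with the underside at about 5 mm. I'll retreat upward and check the basket.

```bash
python3 -m creep '[[[0,0,-0.006,0,0,0,-0.2],[0,0,-0.02,0,0,0,-0.2],[0,0,-0.05,0,0,0,-0.2],[0,0,-0.085,0,0,0,-0.3],[0,0,-0.12,0,0,0,-0.4],[0,0,-0.16,0,0,0,-0.6],[0,0,-0.2,0,0,0,-0.8],[0,0,-0.2,0,0,0,-1]]]' 20
python3 -m creep '[[[-0.034,0.01,0,0,0,0.07,-1],[-0.073,0.021,0,0,0,0.14,-1],[-0.112,0.032,0,0,0,0.21,-1],[-0.151,0.043,0,0,0,0.28,-1],[-0.19,0.054,0,0,0,0.35,-1],[-0.229,0.065,0,0,0,0.42,-1],[-0.268,0.076,0,0,0,0.49,-1],[-0.307,0.087,0,0,0,0.567,-1]]]'
python3 - <<'E'
from h import *
togo([536,-135,340],-45)
p=viewer.capture("top"); q=viewer.capture("side")
for c in (p,q):
    for l in ["basket","bail_top","pivot","hook_tip","hook_saddle"]:
        for d in viewer.tip_of(c,l)[:3]: print(l,np.round(d["position"],1).tolist(),round(d["conf"],2))
a=cv2.resize(p["pixels"][150:270,100:220],(400,400),interpolation=3)
b=cv2.resize(q["pixels"][220:400,100:280],(400,400),interpolation=3)
cv2.imwrite("pics/placed.png",np.hstack([a,b])[:,:,::-1])
E
```

```text
clock: 15.6
tool_pos: [503.7, 437.0, 353.2]
tcp_rot: [-2.446, -1.968, -0.023]
ft_force: [-0.1, 1.5, 0.3]
width: 10.1
grip_force: 0.0
clock: 16.27
tool_pos: [521.3, 113.7, 343.6]
tcp_rot: [2.902, 1.201, 0.003]
ft_force: [1.1, -1.1, 0.9]
width: 0.7
grip_force: 0.0
shift [-0.1654  0.1863  0.0035] wz -0.0 tooly yaw -45.0 tilt [ 0.002  0.    -1.   ] at [521.3 113.7 343.6] t 16.27
basket [194.6, 330.0, 2.5] 0.95
basket [211.6, -409.4, 1.3] 0.84
basket [495.4, 394.2, 7.6] 0.68
bail_top [492.9, 393.5, 170.6] 0.92
bail_top [199.7, 329.2, 168.7] 0.69
bail_top [209.8, -406.7, 165.0] 0.57
pivot [625.4, -89.9, 263.0] 0.82
pivot [492.3, 393.8, 7.9] 0.68
hook_tip [459.4, -83.1, 275.5] 0.57
hook_saddle [484.0, -87.7, 236.7] 0.62
basket [496.3, 393.0, 8.1] 0.84
basket [199.4, 330.5, -4.0] 0.81
basket [206.9, -409.4, -3.4] 0.71
bail_top [198.2, 334.5, 162.0] 0.75
bail_top [490.6, 394.4, 173.4] 0.63
bail_top [215.2, -409.8, 162.6] 0.58
pivot [622.6, -88.1, 263.2] 0.75
hook_tip [458.6, -86.7, 276.0] 0.57
hook_saddle [485.4, -89.6, 238.5] 0.51
```

View pics/placed.png

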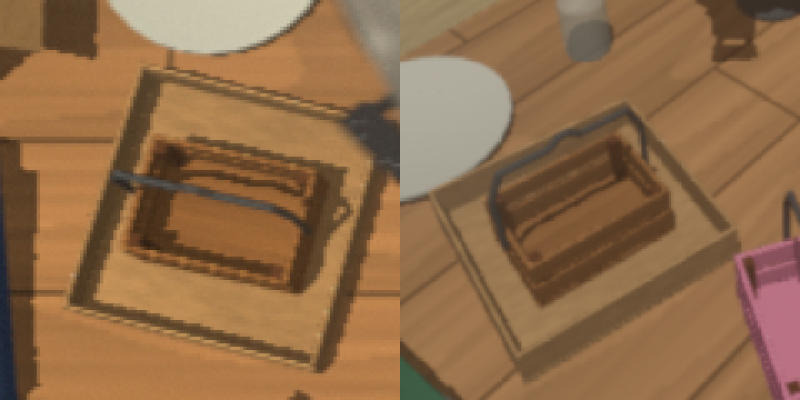

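The basket stands upright in the middle of the carton (top crop (225,215), side crop (590,220)), clear of the walls. Next I'll go to the right side of the hook arm.

```bash
python3 -m creep '[[[-0.02,0.023,0,0,0,0,-1],[-0.045,0.051,0,0,0,0,-1],[-0.07,0.079,0,0,0,0,-1],[-0.095,0.107,0,0,0,0,-1],[-0.12,0.135,0,0,0,0,-1],[-0.145,0.163,0,0,0,0,-1],[-0.165,0.186,0,0,0,0,-1],[-0.165,0.186,0,0,0,0,-1]]]'
python3 -m creep '[[[0,0,0.02,0,0,0,-1],[0,0,0.045,0,0,0,-1],[0,0,0.07,0,0,0,-1],[0,0,0.09,0,0,0,-1],[0,0,0.095,0,0,0,-1],[0,0,0.095,0,0,0,-1]]]'
cat > arc.py <<'E'
from h import *
s=status.sense(); M=Ro.from_rotvec(s["tcp_rot"]).as_matrix()
P=np.array([622,-88,245.])
for th in np.arange(0,1.601,0.1):
    u=np.array([-np.cos(th),np.sin(th),0]); n=np.array([np.sin(th),np.cos(th),0])
    d=5+abs(n@M[:,0])*10+abs(n@M[:,1])*13.5
    print(round(th,2),(M.T@(P+85*u-d*n-s["tool_pos"])/1000).round(3),(P+85*u-d*n).round())
E
python3 arc.py; python3 -c "
from h import *
togo([536,-135,245],-45)"
```

```text
clock: 17.53
tool_pos: [536.5, -140.8, 341.5]
tcp_rot: [2.905, 1.191, -0.003]
ft_force: [-0.4, -0.6, -0.1]
width: 0.1
grip_force: 0.0
clock: 18.03
tool_pos: [536.3, -132.1, 245.8]
tcp_rot: [-2.898, -1.206, 0.004]
ft_force: [0.2, 0.5, 0.7]
width: 0.7
grip_force: 0.0
0.0 [ 0.016 -0.015  0.001] [ 537. -110.  245.]
0.1 [ 0.022 -0.023  0.001] [ 535. -101.  245.]
0.2 [ 0.028 -0.03   0.001] [535. -91. 245.]
0.3 [ 0.034 -0.036  0.001] [535. -82. 245.]
0.4 [ 0.042 -0.042  0.001] [536. -73. 245.]
0.5 [ 0.05  -0.047  0.001] [539. -63. 245.]
0.6 [ 0.059 -0.051  0.001] [542. -54. 245.]
0.7 [ 0.069 -0.054  0.001] [547. -46. 245.]
0.8 [ 0.078 -0.056  0.001] [552. -38. 245.]
0.9 [ 0.085 -0.057  0.001] [556. -32. 245.]
1.0 [ 0.093 -0.057  0.001] [561. -26. 245.]
1.1 [ 0.101 -0.057  0.001] [567. -21. 245.]
1.2 [ 0.108 -0.056  0.001] [573. -16. 245.]
1.3 [ 0.116 -0.054  0.001] [580. -12. 245.]
1.4 [ 0.124 -0.052  0.001] [587.  -8. 245.]
1.5 [ 0.132 -0.048  0.001] [595.  -5. 245.]
1.6 [ 0.139 -0.044  0.001] [603.  -2. 245.]
shift [-0.0022  0.0018  0.0008] wz 0.003 tooly yaw -44.8 tilt [-0.003  0.001 -1.   ] at [ 536.3 -132.1  245.8] t 18.03
```

```bash
python3 -m creep '[[[0.01,-0.01,0,0,0,0,-1],[0.018,-0.017,0,0,0,0,-1],[0.024,-0.025,0,0,0,0,-1],[0.03,-0.032,0,0,0,0,-1],[0.036,-0.038,0,0,0,0,-1],[0.044,-0.044,0,0,0,0,-1],[0.052,-0.049,0,0,0,0,-1],[0.061,-0.053,0,0,0,0,-1]]]'
python3 -m creep '[[[0.010,-0.003,0,0,0,0,-1],[0.019,-0.005,0,0,0,0,-1],[0.026,-0.006,0,0,0,0,-1],[0.034,-0.006,0,0,0,0,-1],[0.042,-0.006,0,0,0,0,-1],[0.049,-0.005,0,0,0,0,-1],[0.055,-0.004,0,0,0,0,-1],[0.055,-0.004,0,0,0,0,-1]]]'
python3 arc.py | tail -5;python3 - <<'E'
from h import *
p=viewer.capture("top"); q=viewer.capture("side")
for c in (p,q):
    for l in ["hook_tip","hook_saddle","pivot"]:
        for d in viewer.tip_of(c,l)[:2]: print(l,np.round(d["position"],1).tolist(),round(d["conf"],2))
E
```

```text
clock: 18.7
tool_pos: [542.5, -51.6, 247.3]
tcp_rot: [2.901, 1.205, -0.001]
ft_force: [-0.7, -1.8, 0.4]
width: 0.7
grip_force: 0.9
clock: 19.37
tool_pos: [579.5, -9.0, 247.0]
tcp_rot: [-2.899, -1.207, -0.001]
ft_force: [0.4, -0.0, 0.2]
width: 0.2
grip_force: 0.0
1.2 [-0.01   0.     0.002] [573. -16. 245.]
1.3 [-0.002  0.002  0.002] [580. -12. 245.]
1.4 [0.006 0.004 0.002] [587.  -8. 245.]
1.5 [0.014 0.008 0.002] [595.  -5. 245.]
1.6 [0.021 0.012 0.002] [603.  -2. 245.]
hook_tip [575.8, 68.8, 274.5] 0.64
hook_saddle [588.1, 44.5, 238.6] 0.62
pivot [621.3, -85.9, 263.6] 0.56
```

```bash
python3 -m creep '[[[0.003,0.001,0,0,0,0,-1],[0.006,0.003,0,0,0,0,-1],[0.009,0.004,0,0,0,0,-1],[0.012,0.006,0,0,0,0,-1],[0.012,0.006,0,0,0,0,-1],[0.012,0.006,0,0,0,0,-1]]]'
python3 -m creep '[[[0.001,0,0,0,0,0,-1],[0.002,0.001,0,0,0,0,-1],[0.003,0.001,0,0,0,0,-1],[0.003,0.001,0,0,0,0,-1]]]'
python3 arc.py | tail -3
```

```text
clock: 20.27
tool_pos: [591.6, -5.9, 247.1]
tcp_rot: [-2.901, -1.206, -0.001]
ft_force: [0.2, -0.0, 0.1]
width: 0.6
grip_force: 0.0
clock: 20.6
tool_pos: [594.0, -4.8, 247.1]
tcp_rot: [2.901, 1.206, -0.0]
ft_force: [-0.8, -1.4, -0.1]
width: 0.6
grip_force: 0.5
1.4 [-0.007 -0.003  0.002] [587.  -8. 245.]
1.5 [0.    0.    0.002] [595.  -5. 245.]
1.6 [0.008 0.005 0.002] [603.  -2. 245.]
```

Not at the stop yet. I'll advance in small steps until the force shows it.

```bash
for i in 1 2; do python3 -m creep '[[[0.001,0.0005,0,0,0,0,-1],[0.002,0.001,0,0,0,0,-1],[0.002,0.001,0,0,0,0,-1]]]' | sed -n 1,4p; done
```

```text
clock: 20.85
tool_pos: [595.5, -4.6, 246.9]
tcp_rot: [-2.901, -1.205, 0.003]
ft_force: [-5.1, -2.0, 1.0]
clock: 21.1
tool_pos: [596.0, -4.5, 246.8]
tcp_rot: [-2.901, -1.204, 0.009]
ft_force: [-10.0, -4.0, 5.3]
```

It has reached the stop (about 10 N along -x). I'll back off, raise and look.

```bash
python3 -m creep '[[[-0.003,-0.003,0,0,0,0,-1],[-0.01,-0.01,0,0,0,0,-1],[-0.022,-0.022,0,0,0,0,-1],[-0.035,-0.035,0,0,0,0,-1],[-0.035,-0.035,-0.03,0,0,0,-1],[-0.035,-0.035,-0.065,0,0,0,-1],[-0.035,-0.035,-0.1,0,0,0,-1],[-0.035,-0.035,-0.1,0,0,0,-1]]]'
python3 -m creep '[[[-0.04,0,0,0,0,0,-1],[-0.08,0,0,0,0,0,-1],[-0.12,0,0,0,0,0,-1],[-0.15,0,0,0,0,0,-1],[-0.15,0,0,0,0,0,-1],[-0.15,0,0,0,0,0,-1]]]'
python3 - <<'E'
from h import *
p=viewer.capture("top"); q=viewer.capture("side")
for c in (p,q):
    for l in ["hook_tip","hook_saddle","pivot","basket","crock","milk_bottle","vase"]:
        for d in viewer.tip_of(c,l)[:2]: print(l,np.round(d["position"],1).tolist(),round(d["conf"],2))
cv2.imwrite("pics/end.png",p["pixels"][:,:,::-1]); togo([0,0,0],0)
E
```

```text
clock: 21.77
tool_pos: [551.8, -2.1, 354.7]
tcp_rot: [2.897, 1.205, 0.019]
ft_force: [1.2, 0.4, -0.1]
width: 0.3
grip_force: 0.0
clock: 22.27
tool_pos: [442.4, -110.7, 347.6]
tcp_rot: [2.901, 1.201, 0.003]
ft_force: [-0.1, 0.2, -0.0]
width: 0.6
grip_force: 0.0
hook_tip [612.2, 78.3, 276.4] 0.54
hook_saddle [608.2, 49.6, 237.0] 0.58
pivot [624.2, -87.7, 263.3] 0.95
basket [496.6, 394.4, 3.9] 0.91
basket [212.2, -410.5, 2.2] 0.77
crock [452.3, -385.6, -2.4] 0.67
crock [609.7, 47.9, 237.2] 0.32
milk_bottle [748.2, 173.6, 3.6] 0.83
vase [750.6, -216.3, 0.2] 0.73
hook_tip [611.1, 73.2, 275.1] 0.71
hook_tip [749.2, 172.2, -0.8] 0.68
hook_saddle [610.1, 45.1, 236.1] 0.65
pivot [622.5, -86.8, 266.0] 0.71
basket [201.9, 331.0, -3.3] 0.98
basket [207.0, -406.5, 1.0] 0.96
crock [454.2, -386.9, -1.5] 0.93
crock [610.0, 48.0, 235.5] 0.3
milk_bottle [451.7, -386.4, 0.9] 0.61
milk_bottle [745.9, 175.4, -2.2] 0.56
vase [749.9, -216.2, 1.5] 0.6
shift [-0.2346 -0.3915  0.3471] wz -0.783 tooly yaw -44.9 tilt [ 0.  0. -1.] at [ 443.  -109.8  347.1] t 23.07
```

View pics/end.png

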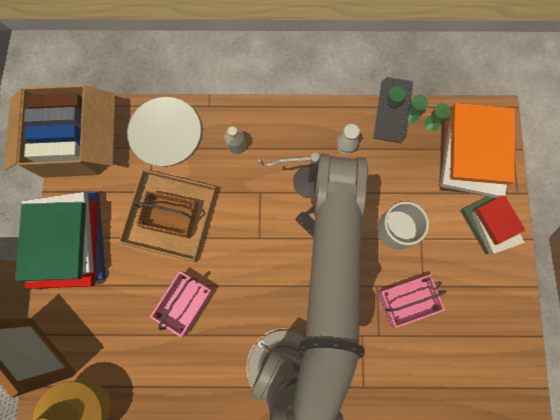

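The final view shows the hook arm swung left (tip at (262,162), about 1.5 rad) and the basket in the carton at (168,213). The crock, bottle and vase have not moved, and the robot is touching nothing.

```bash
python3 -c "
from h import *
print(r.sign_off())"
```

```text
the job is handed in; nothing more can be done
None
```

The basket is off the hook and stands upright and flat in the carton, the hook arm is swung left to its stop, the crock, bottle and vase have not moved, and the job was handed in at about 23 s.

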